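# Fasten the food carrier's lid latch

### The job

The stainless food carrier is about to be taken out, but the toggle latch at one end of its lid is still undone. Swing the latch's wire bail over the keeper hook on the lid so that its cross bar sits behind the hook's lip, then press the lever down past centre until it lies fully home against the carrier and holds the lid pulled down. Do not knock the other things on the counter out of place.

Things in the scene. Friction and masses are not known exactly. Their poses are not given: they have to be found in the camera images.
- carrier: stainless box, 240 (x) by 330 (y) mm, 205 high with lid; fixed (heavy). Origin under its centre on the counter, z up, long side along y. The open latch is in the middle of its +y end face (plane y = 165 mm); the same latch on the -y end is already fastened (part of the box). Bow handles stick out 31 mm from the middle of the long sides, 105 mm up
- lid (a joint): tilt of the lid, rad: 0 = resting on its gasket; grows as its +y end is pulled down on the springy gasket (0.003 rad = 1 mm at the latch, 14 N per mm). About 0.005 when the latch is properly fastened, 0.014 at most
- latch_lever (a joint): lever angle about a pivot parallel to the carrier's x, rad: 0 = closed, hanging straight down at the end face (stop); 1.57 = straight out; 2.62 = upper stop. Dead centre at about 0.27; below that the bail's pull holds it shut. Starts raised, 1.95 to 2.4. Stays where left (friction 0.1 N m); closing it over the hooked bail takes about 4 N at its end
- latch_bail (a joint): bail angle about its pivot on the lever, relative to the lever, rad: 0 = as when fastened; grows as it swings outward; 3.03 = stop, lying almost along the outer (upper) side of the raised lever, where it starts. Swings almost freely: past upright it falls by its own weight, inward against the lid or back on the lever
- lever_pivot (a point): lever axis, in the middle of the latch: 14 mm out from the end face, 113 mm above the counter (carrier frame 0, 179, 113 mm); bracket and lever are about 40 mm wide there
- lever_tip (a point): middle of the lever's free end, 75 mm from lever_pivot. A steel channel 37 mm wide; its outer skin (to be pressed; it faces away from the box when closed, up when the lever is straight out) lies 9 mm to the outer side of the line from the pivot along the lever; the last 14 mm are turned slightly outward
- bail_pivot (a point): where the bail turns on the lever, 20 mm from lever_pivot: at lever angle a it lies 20 sin(a - 0.17) mm further out than lever_pivot and 20 cos(a - 0.17) mm lower
- bail_bar (a point): middle of the cross bar at the bail's free end, 70 mm from bail_pivot, parallel to the carrier's x. The bail is a loop of 7 mm steel wire, 61 mm wide outside, 47 inside. Lying back on the raised lever, the bar overhangs the lever's end by about 14 mm
- keeper_seat (a point): where the bar's middle sits when fastened (within 3 mm in y): 8.5 mm out from the end face, 165.5 mm up; axes as the carrier's (y outward, z up). The keeper's hook, on the lid, is 28 mm wide; floor 3.5 mm below this point, lip 6.5 to 10.5 mm outward, its top 11.5 mm above. The bar passes over the lip and down behind it; the keeper's plate stops it 3 mm inward of here. Lid top: 205 mm up
- squeeze_bottle: white plastic squeeze bottle, 62 mm across, 190 mm high, standing; origin under its centre; bystander
- spice_jar: glass jar with steel cap, 68 mm across, 110 mm high, standing; origin under its centre; bystander
- spatula: spatula, 300 mm long, lying flat; bystander
- casserole: terracotta casserole dish, 136 mm across, 62 mm high, with a stub handle; origin under its centre; bystander
- gn_pan: open stainless pan, 162 by 176 mm, 65 mm high; origin under its centre; bystander
- sauce_cup: white bowl, 80 mm across, 45 mm high; origin under its centre; bystander
- tomato_can: can, 100 mm across, 115 mm high, standing; origin under its centre; bystander

How it is judged:
By the outcome, as a careful person would: the job done as asked, in the order asked, and still so for the second after the job is handed in, with the robot touching nothing.
It also fails if it takes over 43 s, if anything falls off the work surface, if the arm or the gripper's body presses on something with over 40 N, if the wrist force passes 120 N, or if a joint passes its speed limit or range.

### The arm

A 7-joint arm with a two-finger parallel gripper is mounted at the origin on the work surface. World frame = base frame: x ahead of the robot, y to its left, z up, the work surface at z = 0. Lengths are in m, angles in rad, forces in N, time in s.
With the tool pointing down it reaches from about 0.4 to 0.85 m from the base axis. Payload 4.5 kg.
Tool frame: the origin (TCP) lies between the finger pads; the fingertips stand 11 mm ahead of it and the grasp point (between the pads) lies 8 mm behind it (r.tip_reach is the distance from the TCP to the fingertips, in m); x points along the fingers, y is the direction in which the jaws open and shut, and the axes are right-handed (so a half turn about x gives the same grasp; the last joint's range is limited). The gripper opens to 88 mm and grips with 3 to 60 N. Pads are 18 mm wide; open, the fingers measure 123 mm over their backs; the gripper's body (75 mm by 187 mm) begins 45 mm behind the grasp point.
Start: joints at [-1.213, 0.689, -0.195, 1.565, 0.157, 0.902, -0.215], TCP at [0.199, 0.593, 0.25] pointing down, gripper open.
Joint ranges: [-3.01, 3.01], [-0.46, 2.08], [-1.47, 1.51], [0.13, 2.56], [-1, 4.14], [0.04, 2.09], [-2.66, 2.66]. Speed limits (rad/s): [2.57, 2.57, 3.14, 3.14, 3.14, 3.14, 3.14].

### API

Orientations are given as a unit quaternion [x, y, z, w].
In Python, from plant import r gives the robot as it stands.
- The arm moves only by the tool drive_tool, never from a script. Its argument "deltas" is a list of rows, each a list of 3 entries, a list of its own where there are three numbers: the turn, a rotation vector about the tool's x, y, z in degrees, then the shift along the tool's x, y, z in cm, then the finger opening in cm, from 0 to 8.81. A call has 1 to 12 rows; each row shifts and turns the commanded pose from where the row before left it, along the tool's axes as they then stand; what a row does not reach is not made up. A row lasts 1/12 s, in which the tool goes at most 41.7 mm and 7.16 degrees, less where a joint would pass 70% of its speed; a pose out of reach is approached as far as the arm can. A call is refused whole if a number of a shift passes 4.17 or a number of a turn 7.16, either way. A call with a gripper value outside its range is refused whole. The fingers move at their own pace and stop on an object; "force" is the grip in N (left out, the last holds). Time passes only in rows, so rows that do not move let the fingers close. It gives the time, the measured TCP pose, the force and the opening at its end, in the units of the state.
- r.get_state(): the state, without advancing time (a new reading comes with each control period).
- r.snapshot(name): name is "side" or "top" or "wrist"; returns a dict with "color" (480x640x3 uint8, red, green, blue), "fov_y" (degrees; the focal length in pixels is half the picture's height over the tangent of half this angle, whatever the lens; pixels are square), "cx", "cy" (the principal point, pixels), "extrinsics" (4x4, takes a point from world to camera coordinates); the wrist camera has in their place "tool_from_camera" (4x4, takes a point from camera to tool coordinates, whose origin is the TCP and whose axes are the tool frame's). Camera axes: x right, y up, looking along -z (the intrinsics and any distortion apply to the point x, -y, -z); pixel columns grow to the right and rows downward; lengths in m; the calibration is good to about 2 mm. A picture is of the moment at which its call begins: read the wrist's pose just before it. There is no depth.
- r.finish_job(): hands the job in, once; it reports no verdict.
The state is a dict: "clock": time; "q": joint angles; "qd": joint speeds; "joint_torque": joint torques, N m; "tool_pos": TCP position; "eef_rot": TCP orientation; "contact_force": force on the tool from outside, world axes, zero at the start; "moment": the same for the moment, N m; "opening": opening from 0.0 (shut) to 1.0 (fully open).
Only numpy, scipy, OpenCV 4.12 (cv2) and the standard library are available. Lean on these libraries where they do the work, as an engineer would, in place of code of your own. Each camera call takes 0.05 s, during which the arm holds its last target. There are 200 camera calls.

## Working session

There is one attempt and no reset: what is moved stays moved. The work goes in short steps, Python scripts to look and compute and a tool call to move; the robot and the scene stay as the last step left them, time stands still between calls to the robot, and variables do not carry over. Pictures are saved under pics/ and viewed, about 8 in all and at most 12, crops included, and the job is handed in when it is done.

Besides the shell and the picture viewer there is one more tool, called after ">>>" by a JSON object that holds its "op" and its "data". drive_tool: Moves the arm, as the interface text tells. Its arguments: {"type":"object","properties":{"deltas":{"type":"array","items":{"type":"array"}},"force":{"type":"number"}},"required":["deltas"]}

```bash
ls; mkdir -p pics
python3 - <<'E'
from plant import r
import cv2
s=r.get_state();print(s)
for n in("side","top"):
    d=r.snapshot(n);cv2.imwrite(f"pics/{n}0.png",d["color"][:,:,::-1]);print(n,d["fov_y"],d["cx"],d["cy"],d["extrinsics"].tolist(),[k for k in d])
d=r.snapshot("wrist");print({k:v for k,v in d.items() if k!="color"})
E
```

```text
pics
{'clock': 0.0, 'q': array([-1.21321914,  0.6899792 , -0.19447268,  1.56632706,  0.15729475,
        0.9024717 , -0.21511905]), 'qd': array([-1.05279293e-04,  1.29698362e-03, -2.10986598e-04, -9.63177888e-04,
       -3.05210050e-04,  6.65162006e-06,  5.30942560e-04]), 'joint_torque': array([ 6.84919305e-04, -5.27568197e+01, -1.26653317e+00, -1.53428257e+01,
       -5.25936764e-02,  6.62987106e-03,  1.68277470e-04]), 'tool_pos': array([0.19871778, 0.59193836, 0.24891646]), 'eef_rot': array([ 0.11332979,  0.69791265, -0.11459681,  0.6978122 ]), 'contact_force': array([-0.04497135,  0.11959083,  0.10497303]), 'moment': array([ 0.02255324,  0.05012331, -0.02521212]), 'opening': 1.0000279508744603}
side 43.96484349010001 315.6651785280691 241.03422059399128 [[0.980852672697739, -0.1946733864995619, 0.005505183965517095, -0.5420831343668344], [0.14200939252751235, 0.7342800369991547, 0.6638269049221246, -0.2144399111376965], [-0.13327177831659973, -0.6503346060708384, 0.7478659861572919, -1.3593815028118765], [0.0, 0.0, 0.0, 1.0]] ['color', 'fov_y', 'cx', 'cy', 'extrinsics']
top 46.18833175701927 313.5000344540846 242.60758523609638 [[0.025704250319638355, -0.9995623003099432, -0.014645795116693401, 0.07659232657519278], [0.9941382588078967, 0.024020217664950442, 0.10541419030534435, -0.585069676661224], [-0.10501625536034088, -0.017269537991017325, 0.994320546487735, -1.6025134866837287], [0.0, 0.0, 0.0, 1.0]] ['color', 'fov_y', 'cx', 'cy', 'extrinsics']
{'fov_y': 61.08180545640909, 'cx': 316.38368955879434, 'cy': 241.6757485516984, 'tool_from_camera': array([[-1.15341219e-03,  2.89703947e-01, -9.57115611e-01,
        -1.35110998e-01],
       [ 9.99998704e-01,  1.40931186e-03, -7.78513570e-04,
        -1.06619114e-03],
       [ 1.12333593e-03, -9.57115268e-01, -2.89705197e-01,
        -7.50408176e-02],
       [ 0.00000000e+00,  0.00000000e+00,  0.00000000e+00,
         1.00000000e+00]])}
```

View pics/side0.png

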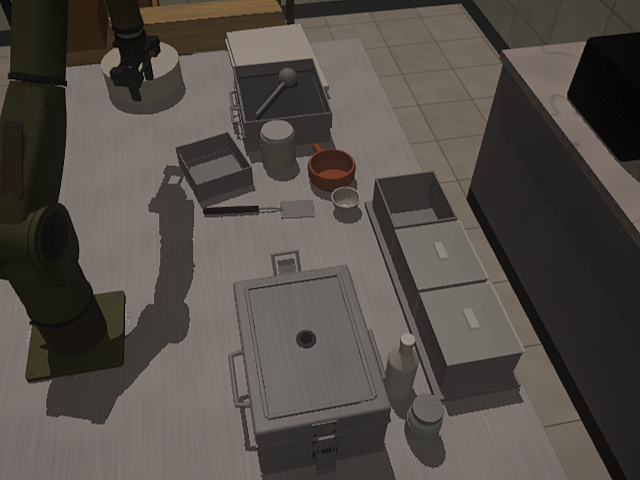

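View pics/top0.png

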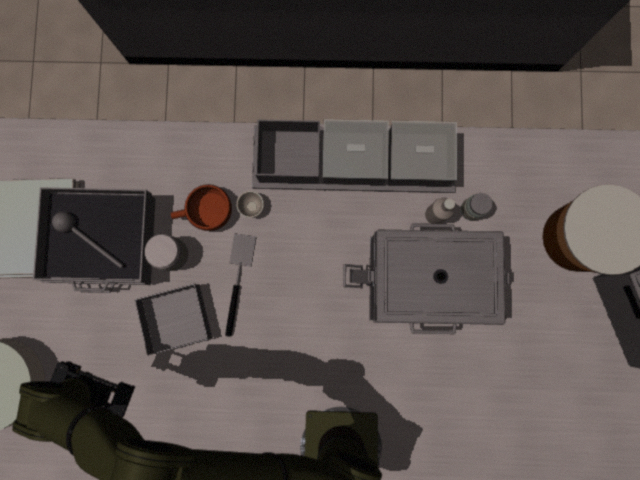

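The latch is raised at the lid's +y end: pixel (287,262) in the side view and (355,275) in the top view. The lid corners are near (376,231), (503,231), (506,322) and (372,322) in the top view.

```bash
cat > h.py <<'E'
import numpy as np, cv2
from scipy.optimize import least_squares
from scipy.spatial.transform import Rotation as R
def f_of(d): return 240/np.tan(np.radians(d["fov_y"]/2))
def w2c(d,state=None):
    if "extrinsics" in d: return np.array(d["extrinsics"])
    T=np.eye(4);T[:3,:3]=R.from_quat(state["eef_rot"]).as_matrix();T[:3,3]=state["tool_pos"]
    return np.linalg.inv(T@d["tool_from_camera"])
def proj(d,P,state=None):
    E=w2c(d,state);c=np.atleast_2d(P)@E[:3,:3].T+E[:3,3];f=f_of(d)
    return np.c_[d["cx"]+f*c[:,0]/-c[:,2],d["cy"]-f*c[:,1]/-c[:,2]]
def onplane(d,uv,z,state=None):
    E=w2c(d,state);f=f_of(d);uv=np.atleast_2d(uv)
    ray=np.c_[(uv[:,0]-d["cx"])/f,-(uv[:,1]-d["cy"])/f,-np.ones(len(uv))]@E[:3,:3]
    o=-E[:3,:3].T@E[:3,3];return o+ray*((z-o[2])/ray[:,2])[:,None]
def carrier(x,y,yaw):
    Rz=R.from_euler("z",yaw).as_matrix();return lambda P:np.atleast_2d(P)@Rz.T+[x,y,0]
def latch(a,b): # lever angle, bail angle -> carrier-frame points (x=0): pivot, lever tip, bail pivot, bar
    d=lambda t:np.array([0,np.sin(t),-np.cos(t)])
    p=np.array([0,.179,.113]);bp=p+.02*d(a-.17)
    # fastened: a=0,b=0: bar at keeper
    k=np.array([0,.1735,.1655])-(p+.02*d(-.17));t0=np.arctan2(k[1],-k[2])
    return p,p+.075*d(a),bp,bp+.07*d(a+t0-b),t0
E
python3 - <<'E'
from h import *
from plant import r
t=r.snapshot("top");s=r.snapshot("side")
print(onplane(t,[[376,231],[503,231],[506,322],[372,322]],.205).round(3).tolist())
print(onplane(s,[[235,283],[349,265],[388,408],[256,447]],.205).round(3).tolist())
a=cv2.resize(s["color"][235:475,225:395],None,fx=2.4,fy=2.4,interpolation=2)
b=cv2.resize(t["color"][215:340,335:520],None,fx=2.1,fy=2.1,interpolation=2)
im=np.zeros((580,800,3),np.uint8);im[:a.shape[0],:a.shape[1]]=a;im[:b.shape[0],410:410+b.shape[1]]=b
im=cv2.convertScaleAbs(im,alpha=1.6)
cv2.imwrite("pics/z1.png",im[:,:,::-1])
E
```

```text
[[0.599, -0.073, 0.205], [0.607, -0.401, 0.205], [0.374, -0.406, 0.205], [0.365, -0.066, 0.205]]
[[0.369, -0.08, 0.205], [0.607, -0.078, 0.205], [0.599, -0.401, 0.205], [0.367, -0.426, 0.205]]
```

View pics/z1.png

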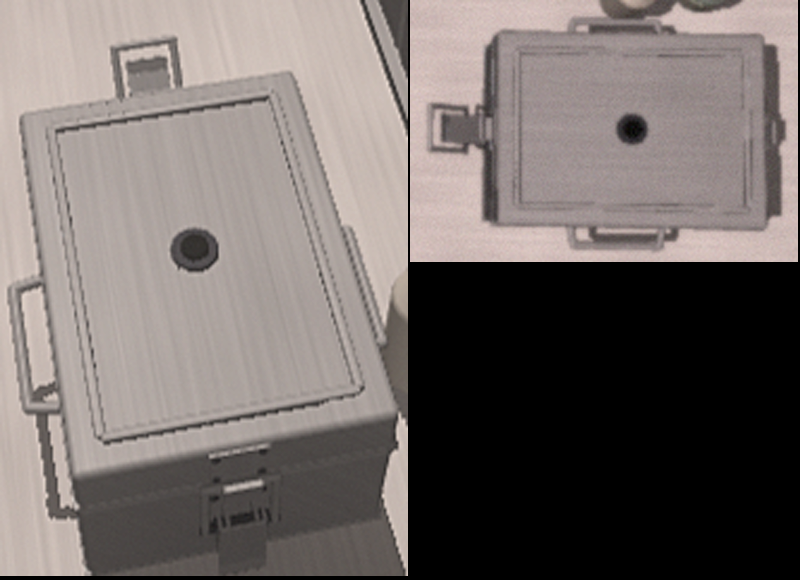

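The side crop shows the lid corners at about (22,115), (293,72), (397,415) and (80,475), and the bail bar centred at (144,44). In the top crop the bar is at (432,128). I'll fit the carrier pose and the lever angle together.

```bash
cat > fit.py <<'E'
from h import *
from plant import r
t=r.snapshot("top");s=r.snapshot("side")
sz=lambda P:np.array(P,float)/2.4+[225,235]
tz=lambda P:(np.array(P,float)-[410,0])/2.1+[335,215]
cor=np.array([[-.12,.165,.203],[.12,.165,.203],[.12,-.165,.203],[-.12,-.165,.203]])
cs=sz([(22,115),(293,72),(397,415),(80,475)]); ct=tz([(495,225),(497,33),(763,37),(766,228)])
def res(p):
    C=carrier(*p[:3]);L=latch(p[3],3.03)
    return np.r_[(proj(s,C(cor))-cs).ravel(),(proj(t,C(cor))-ct).ravel(),
     (proj(s,C(L[3]))-sz([(144,45)])).ravel()*2,(proj(t,C(L[3]))-tz([(432,128)])).ravel()*2]
o=least_squares(res,[.487,-.24,0,2.2],loss="soft_l1")
print(o.x.round(4),res(o.x).round(1))
C=carrier(*o.x[:3]);print([C(q).round(4).tolist() for q in latch(o.x[3],3.03)[:4]],latch(2,3)[4])
E
python3 fit.py
```

```text
[ 0.4859 -0.239   0.0109  2.2963] [-1.8 -0.9  0.1 -1.3  2.6  0.5 -3.4  2.8 -0.   0.1 -0.7 -1.6  0.3 -1.9
  0.8  0.7 -0.8 -0.9  0.2 -1.2]
[[[0.484, -0.06, 0.113]], [[0.4833, -0.0039, 0.1628]], [[0.4838, -0.0431, 0.1235]], [[0.4833, 0.0023, 0.1769]]] -3.1122934191222646
```

The fit agrees to a few pixels: lever angle about 2.30 and bar at about (0.483, 0.002, 0.177). Next is a helper that gives the remaining move in tool axes. I want the tool vertical with its jaw axis along +x, which keeps the camera on the outer side.

```bash
cat > go.py <<'E'
# usage: go.py x y z tilt_deg  -> remaining turn (deg) then shift (cm) in the tool frame after the turn
import sys
from h import *
from plant import r
x,y,z,tilt=map(float,sys.argv[1:5]);t=np.radians(tilt)
ax=np.array([0,-np.sin(t),-np.cos(t)]);ay=np.array([1.,0,0]);G=np.c_[ax,ay,np.cross(ax,ay)]
s=r.get_state();T=R.from_quat(s["eef_rot"]);D=np.array([x,y,z])-s["tool_pos"]
print("turn",(T.inv()*R.from_matrix(G)).as_rotvec(degrees=True).round(1),"shift after",(G.T@D*100).round(2),"shift now",(T.inv().apply(D)*100).round(2),"t",s["clock"],"q",s["q"].round(2),"F",s["contact_force"].round(1),"tcp",s["tool_pos"].round(4))
E
python3 go.py .483 .05 .25 0
```

```text
turn [71.5  0.   0. ] shift after [-5.000e-02  2.842e+01  5.424e+01] shift now [-3.000e-02 -4.238e+01  4.420e+01] t 0.35 q [-1.21  0.69 -0.19  1.57  0.16  0.9  -0.22] F [ 0.4 -0.1  0. ] tcp [0.1988 0.5924 0.2495]
```

>>> {"op": "drive_tool", "data": {"deltas": [[[7.15,0,0],[0,0,0],0],[[7.15,0,0],[0,0,0],0],[[7.15,0,0],[0,0,0],0],[[7.15,0,0],[0,0,0],0],[[7.15,0,0],[0,0,0],0],[[7.15,0,0],[0,0,0],0],[[7.15,0,0],[0,0,0],0],[[7.15,0,0],[0,0,0],0],[[7.15,0,0],[0,0,0],0],[[7.15,0,0],[0,0,0],0],[[0,0,0],[0,1.8,3.4],0],[[0,0,0],[0,1.8,3.4],0]], "force": 30}}

```text
clock: 1.35
tool_pos: [0.2331, 0.5256, 0.2493]
eef_rot: [0.499, 0.501, -0.499, 0.501]
contact_force: [1.5, -0.7, -0.8]
opening: 0.12
```

>>> {"op": "drive_tool", "data": {"deltas": [[[0,0,0],[0,1.8,3.4],0],[[0,0,0],[0,1.8,3.4],0],[[0,0,0],[0,1.8,3.4],0],[[0,0,0],[0,1.8,3.4],0],[[0,0,0],[0,1.8,3.4],0],[[0,0,0],[0,1.8,3.4],0],[[0,0,0],[0,1.8,3.4],0],[[0,0,0],[0,1.8,3.4],0],[[0,0,0],[0,1.8,3.4],0],[[0,0,0],[0,1.8,3.4],0]]}}

```text
clock: 2.18
tool_pos: [0.4152, 0.1828, 0.2499]
eef_rot: [0.5, 0.5, -0.5, 0.5]
contact_force: [-0.1, 0.8, -0.5]
opening: 0.007
```

```bash
python3 go.py .483 .05 .25 0
```

```text
turn [-0. -0. -0.] shift after [-1.000e-02  6.780e+00  1.328e+01] shift now [-1.000e-02  6.790e+00  1.328e+01] t 2.1833 q [-0.58  0.47  0.1   2.07 -0.08  0.6  -0.43] F [-0.1  0.8 -0.5] tcp [0.4152 0.1828 0.2499]
```

>>> {"op": "drive_tool", "data": {"deltas": [[[0,0,0],[0,1.7,3.3],0],[[0,0,0],[0,1.7,3.3],0],[[0,0,0],[0,1.7,3.3],0],[[0,0,0],[0,1.7,3.3],0],[[0,0,0],[0,0,0],0]]}}

```text
clock: 2.6
tool_pos: [0.4857, 0.0439, 0.2502]
eef_rot: [-0.503, -0.495, 0.503, -0.499]
contact_force: [-0.5, 0.1, 0.2]
opening: 0.004
```

```bash
cat > wr.py <<'E'
# usage: wr.py name a b : wrist picture with model latch points overlaid
import sys
from h import *
from plant import r
s=r.get_state();d=r.snapshot("wrist");im=cv2.convertScaleAbs(d["color"],alpha=1.5)[:,:,::-1].copy()
C=carrier(.4859,-.239,.0109);L=latch(float(sys.argv[2]),float(sys.argv[3]))
for n,p,w in(("piv",L[0],.02),("tip",L[1],.0185),("bp",L[2],.03),("bar",L[3],.03),("seat",np.array([0,.1735,.1655]),.014),("lid",np.array([0,.165,.205]),.12)):
    a,b=proj(d,C([p-[w,0,0],p+[w,0,0]]),s).round().astype(int);print(n,a,b)
    cv2.line(im,tuple(map(int,a)),tuple(map(int,b)),(0,0,255),1);cv2.putText(im,n,tuple(map(int,b)),0,.4,(0,255,0),1)
cv2.imwrite(f"pics/{sys.argv[1]}.png",im);print(s["tool_pos"],s["clock"])
E
python3 wr.py w1 2.296 3.03
```

```text
piv [290 361] [342 359]
tip [284 327] [344 326]
bp [274 349] [356 347]
bar [261 330] [366 328]
seat [295 414] [338 413]
lid [104 480] [531 470]
[0.48573391 0.04385927 0.25018058] 2.6
```

View pics/w1.png

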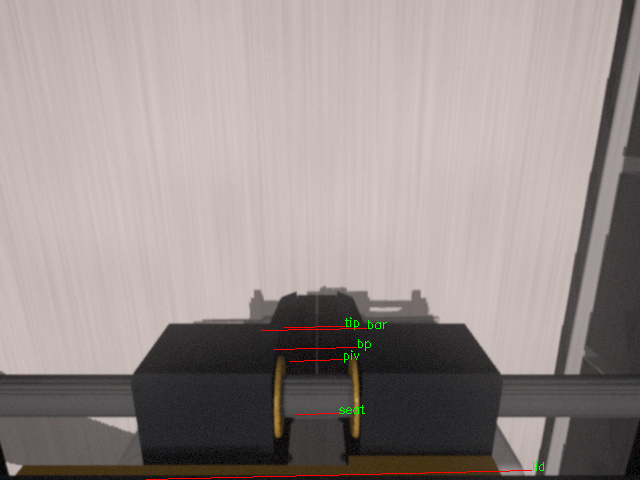

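The gripper hides the latch in this wrist view; only the finger block shows, around columns 275–357. I'll rely on the fit and use force as the check. The closed fingers go down outside the bar with the tips at about z 0.173, then push inward.

>>> {"op": "drive_tool", "data": {"deltas": [[[0,0,0],[2.2,-0.2,0],0],[[0,0,0],[2.2,0,0],0],[[0,0,0],[2.2,0,0],0],[[0,0,0],[0,0,1.0],0],[[0,0,0],[0,0,1.0],0],[[0,0,0],[0,0,1.0],0],[[0,0,0],[0,0,0.7],0],[[0,0,0],[0,0,0.7],0]]}}

```text
clock: 3.32
tool_pos: [0.4814, 0.009, 0.1855]
eef_rot: [0.501, 0.5, -0.498, 0.5]
contact_force: [0.0, 0.5, 0.9]
opening: 0.005
```

```bash
python3 go.py .483 -.041 .184 0
python3 - <<'E'
from h import *
from plant import r
s=r.snapshot("side")
cv2.imwrite("pics/s2.png",cv2.convertScaleAbs(cv2.resize(s["color"][180:330,190:390],None,fx=4,fy=4,interpolation=2),alpha=1.6)[:,:,::-1])
E
```

```text
turn [ 0.  -0.1 -0.2] shift after [0.15 0.16 5.  ] shift now [0.14 0.16 5.  ] t 3.3167 q [-0.14  0.61  0.04  2.07 -0.05  0.46 -0.06] F [0.  0.5 0.9] tcp [0.4814 0.009  0.1855]
```

View pics/s2.png

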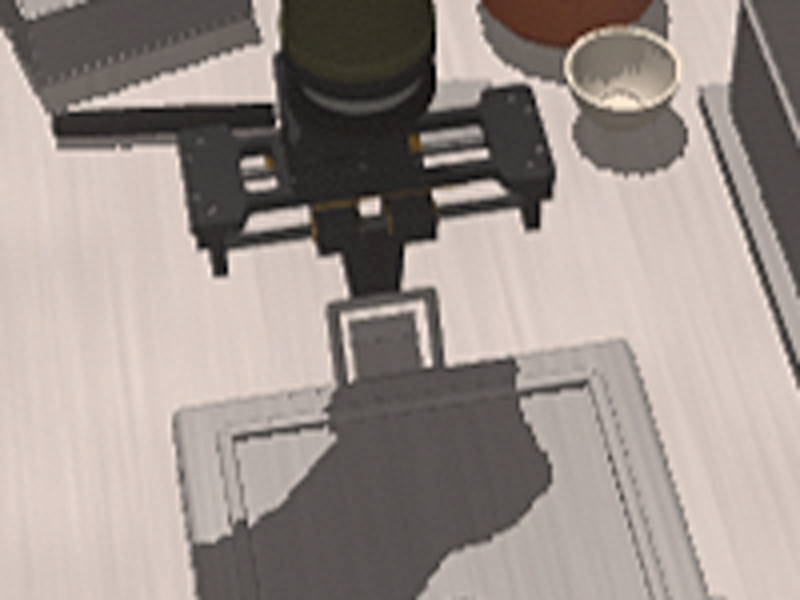

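The side view shows the fingertips just outside the bar, at (375,290) against the bar at (385,300). They are well centred on it, so I'll keep pushing inward.

>>> {"op": "drive_tool", "data": {"deltas": [[[0,0,0],[0.15,0.1,0.6],0],[[0,0,0],[0,0,0.7],0],[[0,0,0],[0,0,0.7],0],[[0,0,0],[0,0,0.7],0],[[0,0,0],[0,0,0.7],0],[[0,0,0],[0,0,0.5],0],[[0,0,0],[0,0,0.5],0],[[0,0,0],[0,0,0.4],0],[[0,0,0],[0,0,0.3],0],[[0,0,0],[0,0,0],0],[[0,0,0],[0,0,0],0]]}}

```text
clock: 4.28
tool_pos: [0.4813, -0.0426, 0.1822]
eef_rot: [0.5, 0.5, -0.5, 0.5]
contact_force: [0.4, 0.0, -0.0]
opening: 0.003
```

```bash
python3 go.py .483 .03 .23 0
python3 - <<'E'
from h import *
from plant import r
s=r.snapshot("side")
cv2.imwrite("pics/s3.png",cv2.convertScaleAbs(cv2.resize(s["color"][210:310,230:350],None,fx=5,fy=5,interpolation=2),alpha=1.6)[:,:,::-1])
E
```

```text
turn [-0.1 -0.   0. ] shift after [-4.78  0.17 -7.26] shift now [-4.78  0.17 -7.27] t 4.2833 q [-0.02  0.62  0.02  2.06 -0.03  0.46  0.03] F [ 0.4  0.  -0. ] tcp [ 0.4813 -0.0426  0.1822]
```

View pics/s3.png

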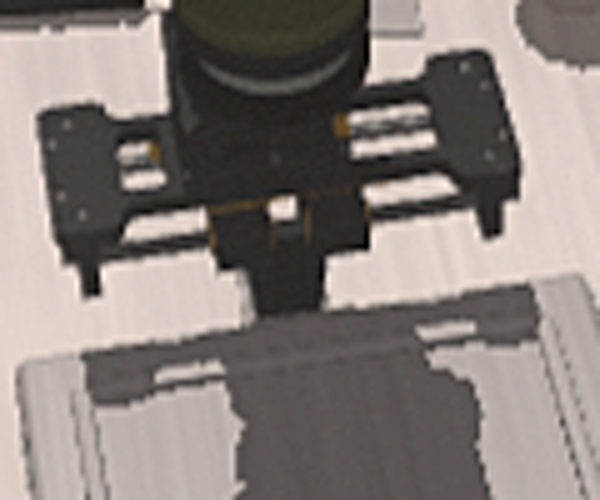

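The fingers crossed with no residual force, and the bail is no longer on the lever's outer side, so it should lie inward. The fingers now sit in the wedge between bail and lever. I'll press the lever outward and down to about 1.3 rad along its arc.

>>> {"op": "drive_tool", "data": {"deltas": [[[0,0,0],[0.7,0.1,-0.65],0],[[0,0,0],[0.55,0,-0.45],0],[[0,0,0],[0.4,0,-0.45],0],[[0,0,0],[0.45,0,-0.4],0],[[0,0,0],[0.45,0,-0.35],0],[[0,0,0],[0.5,0,-0.3],0],[[0,0,0],[0.5,0,-0.25],0]]}}

```text
clock: 4.92
tool_pos: [0.4821, -0.0139, 0.1462]
eef_rot: [-0.5, -0.5, 0.5, -0.5]
contact_force: [-0.2, -0.8, 0.5]
opening: 0.004
```

>>> {"op": "drive_tool", "data": {"deltas": [[[0,0,0],[0.65,0,-0.3],0],[[0,0,0],[0.65,0,-0.35],0],[[0,0,0],[0.45,0,-0.4],0],[[0,0,0],[0.45,0,-0.4],0],[[0,0,0],[0.35,0,-0.25],0],[[0,0,0],[0.35,0,-0.25],0],[[0,0,0],[0,0,0],0]]}}

```text
clock: 5.5
tool_pos: [0.4822, 0.0062, 0.1171]
eef_rot: [0.5, 0.5, -0.5, 0.5]
contact_force: [1.5, 0.2, 1.0]
opening: 0.0
```

```bash
python3 go.py .484 .14 .25 0
```

```text
turn [ 0. -0.  0.] shift after [-13.29   0.18 -13.38] shift now [-13.28   0.17 -13.39] t 5.5 q [-0.12  0.74  0.02  2.11 -0.06  0.29 -0.05] F [1.5 0.2 1. ] tcp [0.4822 0.0062 0.1171]
```

>>> {"op": "drive_tool", "data": {"deltas": [[[0,0,0],[-3.0,0,-0.3],0],[[0,0,0],[-3.8,0,0],0],[[0,0,0],[-3.8,0,0],0],[[0,0,0],[-3.8,0,0],0],[[0,-6.43,0],[0,0,0],0],[[0,-6.43,0],[0,0,0],0],[[0,-6.43,0],[0,0,0],0],[[0,-6.43,0],[0,0,0],0],[[0,-6.43,0],[0,0,0],0],[[0,-6.43,0],[0,0,0],0],[[0,-6.43,0],[0,0,0],0],[[0,0,0],[0,0,0],0]]}}

```text
clock: 6.5
tool_pos: [0.4823, 0.0136, 0.2581]
eef_rot: [0.266, 0.272, -0.651, 0.656]
contact_force: [-0.9, 1.1, -1.1]
opening: 0.009
```

```bash
python3 go.py .484 .005 .26 45;python3 wr.py w2 1.25 .33
```

```text
turn [ 0.6  0.2 -0.2] shift after [0.47 0.17 0.74] shift now [0.47 0.16 0.74] t 6.5 q [-0.86  0.77  0.55  1.94  0.45  0.89 -0.73] F [-0.9  1.1 -1.1] tcp [0.4823 0.0136 0.2581]
piv [291 154] [349 154]
tip [288  38] [353  39]
bp [275 125] [365 125]
bar [279 221] [360 221]
seat [298 222] [341 223]
lid [127 284] [513 285]
[0.4822814  0.01359293 0.25806517] 6.5
```

View pics/w2.png

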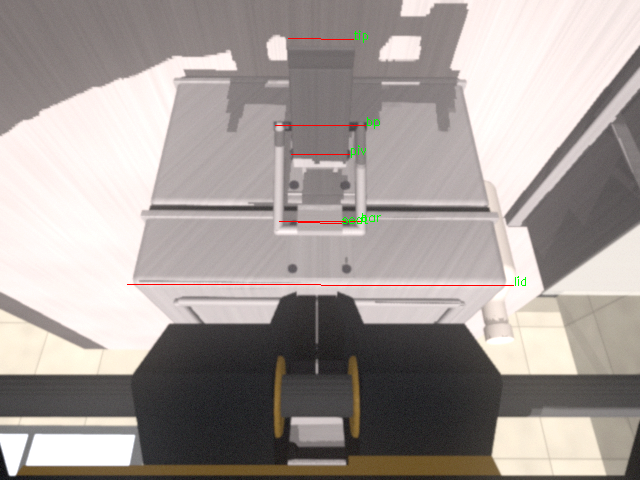

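The wrist view shows the bail hanging inward. Its cross bar, at row 230, is on the lid side of the hook plate (rows 205–225), with the seat predicted at row 222. The lever, columns 290–352, matches the model at about 1.25 rad. Now I'll press the lever with the tool tilted 45°.

>>> {"op": "drive_tool", "data": {"deltas": [[[0,0,0],[2.45,0.1,-2.1],0],[[0,0,0],[2.45,0.1,-2.1],0],[[0,0,0],[2.45,0,-2.1],0],[[0,0,0],[2.45,0,-2.1],0],[[0,0,0],[0.6,0,-0.4],0],[[0,0,0],[0.6,0,-0.4],0],[[0,0,0],[0.55,0,-0.25],0],[[0,0,0],[0.55,0,-0.25],0],[[0,0,0],[0.65,0,-0.6],0],[[0,0,0],[0.65,0,-0.6],0],[[0,0,0],[0,0,0],0]]}}

```text
clock: 7.47
tool_pos: [0.4846, -0.0091, 0.089]
eef_rot: [-0.271, -0.271, 0.653, -0.653]
contact_force: [0.2, -0.4, 0.7]
opening: 0.01
```

```bash
python3 go.py .484 -.0034 .0848 45;python3 wr.py w3 .785 .2
```

```text
turn [-0. -0. -0.] shift after [-0.11 -0.06 -0.7 ] shift now [-0.11 -0.06 -0.7 ] t 7.4667 q [-0.8   1.09  0.52  2.    0.46  0.54 -0.9 ] F [ 0.2 -0.4  0.7] tcp [ 0.4846 -0.0091  0.089 ]
piv [272 413] [361 413]
tip [268 256] [361 255]
bp [249 371] [383 371]
bar [253 514] [381 514]
seat [282 556] [351 556]
lid [ -1 680] [640 684]
[ 0.48461802 -0.00910738  0.08899821] 7.4667
```

View pics/w3.png

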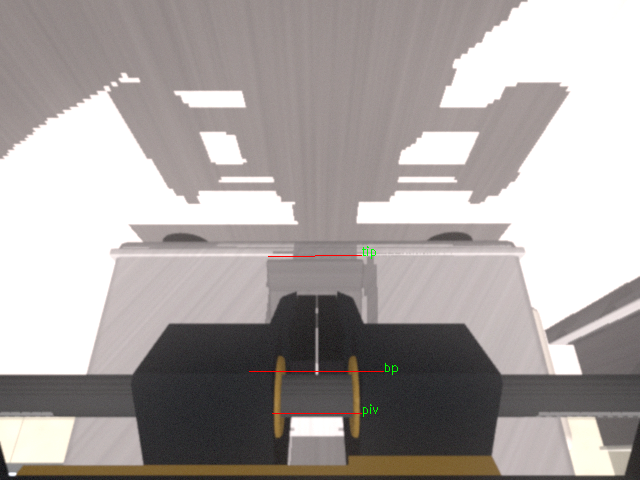

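The lever tip is at row 258, matching the model at about 0.8 rad. Contact is light, as expected before the bail takes tension. Pressing on; the force should now rise and then drop past dead centre.

>>> {"op": "drive_tool", "data": {"deltas": [[[0,0,0],[0.5,0,-0.8],0],[[0,0,0],[0.5,0,-0.8],0],[[0,0,0],[0.6,0,0.1],0],[[0,0,0],[0.6,0,0.1],0]]}}

```text
clock: 7.85
tool_pos: [0.4848, -0.0135, 0.0627]
eef_rot: [0.271, 0.272, -0.652, 0.654]
contact_force: [-0.2, 3.2, -0.9]
opening: 0.011
```

>>> {"op": "drive_tool", "data": {"deltas": [[[0,0,0],[0.6,0,0.2],0],[[0,0,0],[0.6,0,0.2],0]]}}

```text
clock: 8.02
tool_pos: [0.4844, -0.0267, 0.0582]
eef_rot: [-0.271, -0.271, 0.653, -0.653]
contact_force: [-0.2, 1.3, -0.4]
opening: 0.006
```

>>> {"op": "drive_tool", "data": {"deltas": [[[0,0,0],[0.5,0,0.3],0],[[0,0,0],[0.5,0,0.3],0],[[0,0,0],[0,0,0],0]]}}

```text
clock: 8.27
tool_pos: [0.4843, -0.0367, 0.0556]
eef_rot: [0.271, 0.271, -0.653, 0.653]
contact_force: [-1.7, 7.2, 4.0]
opening: 0.005
```

```bash
python3 go.py .484 -.041 .0544 45
```

```text
turn [-0.  -0.1 -0. ] shift after [ 0.39 -0.03  0.22] shift now [ 0.39 -0.03  0.22] t 8.2667 q [-0.77  1.17  0.55  2.03  0.49  0.43 -0.92] F [-1.7  7.2  4. ] tcp [ 0.4843 -0.0367  0.0556]
```

The force peaked, dropped past centre, and is now rising against the stop. I'll give it one more small push in -y, back away, and go to the viewing pose.

>>> {"op": "drive_tool", "data": {"deltas": [[[0,0,0],[0.15,0,0.15],0],[[0,0,0],[0,0,0],0]]}}

```text
clock: 8.43
tool_pos: [0.4843, -0.0371, 0.0554]
eef_rot: [0.272, 0.272, -0.652, 0.653]
contact_force: [-3.7, 15.6, 9.0]
opening: 0.005
```

>>> {"op": "drive_tool", "data": {"deltas": [[[0,0,0],[-1.5,0,-1.5],0],[[0,0,0],[-2.5,0,-2.5],0],[[0,0,0],[-2.5,0,2.5],0],[[0,0,0],[-2.5,0,2.5],0],[[0,0,0],[-2.5,0,2.5],0],[[0,0,0],[-2.5,0,2.5],0],[[0,0,0],[-2.5,0,2.5],0],[[0,0,0],[-2.0,0,2.0],0],[[0,0,0],[0,0,0],0]]}}

```text
clock: 9.18
tool_pos: [0.4854, 0.0146, 0.2658]
eef_rot: [-0.274, -0.268, 0.654, -0.653]
contact_force: [0.2, -0.4, 0.1]
opening: 0.003
```

```bash
python3 go.py .484 .005 .26 45;python3 wr.py w4 0 0
```

```text
turn [-0.5 -0.1 -0.1] shift after [ 1.09 -0.14  0.27] shift now [ 1.09 -0.14  0.27] t 9.1833 q [-0.85  0.76  0.54  1.92  0.45  0.92 -0.73] F [ 0.2 -0.4  0.1] tcp [0.4854 0.0146 0.2658]
piv [286 148] [342 147]
tip [291  75] [337  74]
bp [274 130] [355 129]
bar [269 212] [360 210]
seat [294 214] [336 214]
lid [126 277] [506 272]
[0.48540562 0.0146364  0.26583219] 9.1833
```

View pics/w4.png

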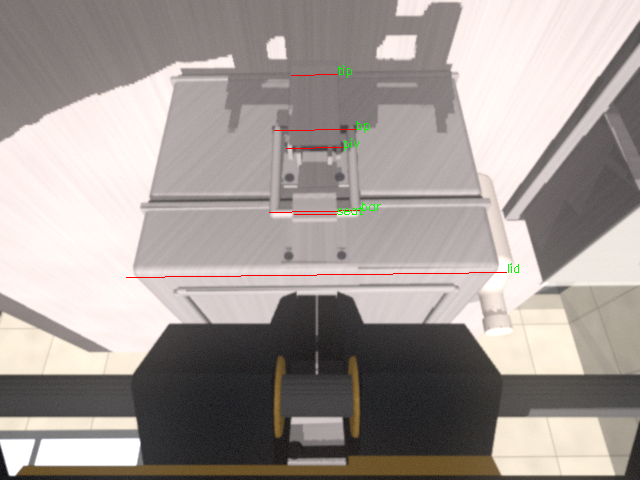

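The final view shows the bar ends at row 213 (model 211) with its middle hidden behind the hook, and the lever hanging straight down. The hard stop came at TCP y = -0.037, the value predicted for lever angle 0. The robot is touching nothing.

```bash
python3 -c "
from plant import r
print(r.finish_job())"
```

```text
the job is handed in; nothing more can be done
None
```

The latch is fastened and the job is handed in at about 9.2 s on the robot's clock. I swung the bail over the hook with the closed fingers. I then pressed the lever down, first with the tool vertical and then tilted 45°, until it met its stop.

- **Bail:** in the last wrist view the cross bar lies behind the keeper's lip. Its ends are within about 2 px of the fastened model.
- **Lever:** the force I read rose to about 3 N and dropped past dead centre. It then climbed to about 18 N against a hard stop at TCP y = -0.037 m, where the model puts a closed lever. The lever stayed down after I backed off.
- **Robot:** it was about 20 cm clear when I handed in, with contact force near zero.
- **Not checked directly:** I did not measure the lid's tilt. I also took no final picture of the other things on the counter; the moves stayed clear of them and I felt no unexpected contact.
- **Disagreement:** in that view the lever's end showed about 8 px beyond the model's centre line. I put this down to the 9 mm skin offset and the out-turned tip, and did not check it further.

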